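# Load a batten into the drilling jig under its hold-down leaf

## Robot

A 6-joint arm with a two-finger parallel gripper is mounted at the origin on the work surface. World frame = base frame: x ahead of the robot, y to its left, z up, the work surface at z = 0. Lengths are in m, angles in degrees, forces in N, time in s.
With the tool pointing down it reaches from about 0.35 to 0.875 m from the base axis. Payload 4.2 kg.
Tool frame: the origin (TCP) lies between the finger pads; the fingertips stand 14 mm ahead of it and the grasp point (between the pads) lies 5 mm behind it; x points along the fingers, y is the direction in which the jaws open and shut, and the axes are right-handed (so a half turn about x gives the same grasp; the last joint's range is limited). The gripper opens to 87 mm and grips with 3 to 60 N. Pads are 19 mm wide; open, the fingers measure 117 mm over their backs; the gripper's body (75 mm by 190 mm) begins 51 mm behind the grasp point.
Start: joints at [87.353, 22.042, 0.453, 0, -68.411, -14.817], TCP at [0.188, 0.596, 0.237] pointing down, gripper open.
Joint ranges: [-179.83, 179.83], [-69.29, 118.12], [-61.27, 80.66], [-181.25, 117.63], [-171.15, -9.14], [-177.46, 177.46]. Speed limits (degrees/s): [159.86, 159.86, 180, 180, 180, 180].

## Interface

Orientations are given as a 3x3 rotation matrix whose columns are the frame's x, y, z axes.
In Python, from station import r, imaging, job gives the robot as it stands. The module is installed in compiled form; this text tells all that it offers.
- The arm moves only by the tool apply_moves, never from a script. Its arguments are lists of equal length, an entry for each row: "xyz": the shift along the tool's x, y, z in m, a list of three; "twist": the turn about the tool's x in degrees; "claw": the opening, from 0 (shut) to 1 (fully open). A call has 1 to 12 rows; each row shifts and turns the pose as measured when the row begins, along the tool's axes as they then stand; what a row does not reach is not made up. A row lasts 1/10 s, in which the tool goes at most 50 mm and 8.59 degrees, less where a joint would pass 70% of its speed; a pose out of reach is approached as far as the arm can. A call is refused whole if a number of a shift passes 0.05 or a number of a turn 8.59, either way. A call with a gripper value outside its range is refused whole. The fingers move at their own pace and stop on an object; the grip force is fixed at half the most. Time passes only in rows, so rows that do not move let the fingers close. It gives the time, the measured TCP pose, the force and the opening at its end, in the units of the state.
- r.sense(): the state, without advancing time (a new reading comes with each control period).
- imaging.capture(name): name is "scene" or "side" or "wrist"; returns a dict with "pixels" (420x560x3 uint8, red, green, blue), "mtx" (3x3 intrinsics, pixels), "distortion" ([k1, k2, p1, p2, k3] as OpenCV has them; the pictures are not rectified), "view" (4x4, takes a point from world to camera coordinates). Camera axes: x right, y down, z forward; pixel columns grow to the right and rows downward; lengths in m; the calibration is good to about 2 mm. A picture is of the moment at which its call begins. There is no depth.
- job.finish_job(): hands the job in, once; it reports no verdict.
Trained networks look in a picture, given as the dict that the camera call returned (one of the last four; its "shot" number tells which), for a name from the list of things; names that differ only in an ending like _2 or _b are one class to them, and where a whole thing is asked for, a point or a joint stands for the part that bears it (a point fixed in the world has none). Each returns a list of dicts, best first, with "p" (0 to 1); they miss things now and then, are a little off and sometimes report something else, mostly with a low value. They report only what shows in the picture. A call takes as long as a camera call.
- imaging.regions_of(query, picture): "mask" (420x560 bool, what is visible of it) and "centre" ([column, row] in pixels, amid what is visible of it).
The state is a dict: "time_s": time; "joints": joint angles; "joint_velocities": joint speeds; "effort": joint torques, N m; "tcp_pos": TCP position; "ee_rot": TCP orientation; "wrist_force": force on the tool from outside, world axes, zero at the start; "moment": the same for the moment, N m; "gripper_width": opening from 0.0 (shut) to 1.0 (fully open).
Only numpy, scipy, OpenCV 4.12 (cv2) and the standard library are available. Lean on these libraries where they do the work, as an engineer would, in place of code of your own. Each camera call takes 0.05 s, during which the arm holds its last target.

## Task

Load the white batten lying in the channel of the drilling jig: with your fingertips press it down hard against its spring-loaded lift pins, and keep pressing while you slide it under the steel leaf spring until its front end is fully home against the end stop, lying flat on the bed; then take your hand away. Do not pick the batten up, and leave the glue bottle, the screwdriver and the spare batten where they are.

Things in the scene. Friction and masses are not known exactly. Their poses are not given: they have to be found in the camera images.
- jig: Drilling jig fixed to the bench: plywood base 400 x 116 x 22 mm; slick dark phenolic-faced bed (top 22 mm above the bench) between two wooden guide strips 9 mm high, inner faces 48 mm apart; aluminium end stop, leaf spring, lift pins. Origin on the bench surface, on the channel's centre line; x along the channel in the feed direction (to the end stop), z up. The end stop's face is at x = +155 mm.
- stop_face (a point): Middle of the lower edge of the end stop's face, at bed height: the batten's front end belongs here. Axes as the jig's. Stop and bush plate are 88 mm wide and reach 30 mm above the bed (bushes 34 mm). The plate overhangs the last 23 mm before the face, 17 mm above the bed, so the batten's front end finishes hidden beneath it.
- front_pins (a point): Point midway between the tips of the front pair of lift pins: spring plungers with round steel noses 8 mm wide, at x = -34 mm, y = +-13 mm in the jig, standing 7 mm above the bed. The pair yields at 1.6 N and takes 3 N to push flush. When the batten is home its rear end is just past them and they spring up behind it.
- rear_pins (a point): The same for the rear pair, at x = -110 mm in the jig. The batten rests on both pairs at the start. (Point fixed to the jig, at the tips of the raised pins.)
- leaf_lip (a point): Underside of the turned-up front lip of the spring-steel leaf (22 mm wide, 2 mm thick), on the centre line, x = 60 mm in the jig, 14.5 mm above the bed (lip's top 17 mm). Point fixed to the jig. A batten left up on the pins butts against the lip's edge and cannot enter; pressed flat on the bed it goes under.
- leaf_knee (a point): Lowest point of the free leaf, x = 85 mm in the jig, 8 mm above the bed; point fixed to the jig. From here the leaf slopes up to its clamp on the bush plate (x = 131 mm, 21 mm above the bed). The batten lifts the knee by 4 mm; it then presses down with about 4.5 N.
- leaf (a joint): Bending of the leaf spring, rad: 0 free, about 0.08 with the batten under it, growing as it lifts.
- batten_mid (a point): Centre (half-way up) of the batten to be loaded: white painted wooden bar 180 x 45 x 12 mm, about 60 g, lengthwise in the channel on the lift pins: underside 7 mm, top 19 mm above the bed. x along it to the end stop, z up. Front end 10 to 30 mm short of the leaf's lip. Bed, pins, leaf are slick (friction about 0.17); fingertips grip its sanded primer far better.
- batten: The same batten, origin at the centre of its underside. Fingers pressing with 10 to 20 N about 60 mm ahead of its rear end (30 mm behind its centre) push down both pairs of pins and stay about 25 mm clear of the leaf's lip all the way home. Pressed further forward, they meet the leaf before the batten is home.
- front_end (a point): Middle of the lower edge of the batten's front end, 90 mm ahead of its centre.
- rear_end (a point): Middle of the lower edge of the batten's rear end (the end with two small drilled holes), 90 mm behind its centre.
- glue_bottle: White glue bottle with a red nozzle, 56 mm in diameter, 180 mm high, standing on the bench past the end-stop end of the jig; not to be disturbed. Origin at the centre of its underside.
- screwdriver: Screwdriver with an orange handle, 200 mm long, 26 mm thick, lying on the bench on the side of the jig away from the robot; not to be disturbed. Origin at the middle of its length on the bench, x towards its tip.
- spare_batten: A second white batten, 180 x 45 x 12 mm, lying on the bench beside the jig on the robot's side; not to be disturbed. Origin at the centre of its underside.

How it is judged (in metres and radians):
On the way:
1. under the fingertips' pressure the batten's front end, held down, slides in under the leaf spring (x of front_end in the frame of jig between 0.068 and 0.145 m and z of front_end in the frame of jig below 0.0255 m and contact force between the fingers and batten above 4 N), for 0.1 s.
At the end, for the whole second after the job is handed in: The batten's front end is within 3 mm of the end stop's face and both its ends lie within 2.5 mm of the bed, the leaf spring is bent over it by more than 0.05 rad, it lies in the channel (centred within 4 mm) and is at rest, released (x of front_end in the frame of jig above 0.152 m and z of each of front_end, rear_end in the frame of jig below 0.0245 m and value of joint leaf above 0.05 rad and y of batten_mid in the frame of stop_face between -0.004 and 0.004 m and horizontal distance between front_end and stop_face below 0.006 m and linear speed of batten below 0.01 m/s); the robot touches nothing.
It fails at once if the batten is picked up (its centre rises more than 10 mm above where it lay on the pins) (z of batten_mid in the frame of jig above 0.045 m).
It fails at once if the glue bottle is moved by more than 25 mm (distance of glue_bottle from where it was at the start of the episode above 0.025 m).
It fails at once if the screwdriver is moved by more than 25 mm (distance of screwdriver from where it was at the start of the episode above 0.025 m).
It fails at once if the spare batten is moved by more than 25 mm (distance of spare_batten from where it was at the start of the episode above 0.025 m).
It also fails if it takes over 48 s, if anything falls off the work surface, if the arm or the gripper's body presses on something with over 40 N, if the wrist force passes 120 N, or if a joint passes its speed limit or range.

## Working session

There is one attempt and no reset: what is moved stays moved. The work goes in short steps, Python scripts to look and compute and a tool call to move; the robot and the scene stay as the last step left them, time stands still between calls to the robot, and variables do not carry over. Pictures are saved under pics/ and viewed, and the job is handed in when it is done.

Besides the shell and the picture viewer there is one more tool, called after "Call:" as name(argument=value, ...), one argument or row to a line, values as JSON. apply_moves: Moves the arm, as the interface text tells. Its arguments: {"type":"object","properties":{"xyz":{"type":"array","items":{"type":"array","items":{"type":"number"}}},"twist":{"type":"array","items":{"type":"number"}},"claw":{"type":"array","items":{"type":"number"}}},"required":["xyz","twist","claw"]}

```bash
mkdir -p pics
python3 - <<'E'
from station import r, imaging, job
import cv2, numpy as np, pickle
s=r.sense(); print({k:np.round(v,3).tolist() for k,v in s.items()})
for n in ["scene","side"]:
    c=imaging.capture(n); pickle.dump(c,open(n+'.pkl','wb'))
    cv2.imwrite(f'pics/{n}0.png',c['pixels'][:,:,::-1])
    for q in ["jig","batten","spare_batten","glue_bottle","screwdriver"]:
        for d in imaging.regions_of(q,c)[:3]:
            print(n,q,round(d['p'],2),d['centre'],d['mask'].sum())
    print(np.round(c['mtx'],1).tolist(),c['distortion'],np.round(c['view'],3).tolist())
E
```

```text
{'time_s': 0.0, 'joints': [87.352, 22.09, 0.381, -0.03, -68.411, -14.816], 'joint_velocities': [0.078, 0.067, -0.066, -0.105, -0.035, 0.023], 'effort': [0.001, -39.067, 18.74, 4.22, 0.011, -0.0], 'tcp_pos': [0.187, 0.596, 0.235], 'ee_rot': [[-0.001, -0.3, -0.954], [-0.002, -0.954, 0.3], [-1.0, 0.002, -0.0]], 'wrist_force': [-0.158, -0.352, 0.081], 'moment': [-0.005, 0.028, -0.011], 'gripper_width': 1.001}
scene jig 0.56 [279.8, 189.8] 7249
scene jig 0.36 [238.9, 169.0] 1553
scene batten 0.63 [238.7, 170.4] 1635
scene spare_batten 0.59 [296.8, 152.7] 1328
scene glue_bottle 0.68 [367.1, 254.3] 1289
scene screwdriver 0.58 [195.5, 211.8] 574
[[463.0, 0.0, 287.3], [0.0, 463.0, 204.5], [0.0, 0.0, 1.0]] [-0.09930197  0.          0.          0.          0.        ] [[-0.287, 0.958, 0.013, 0.072], [0.825, 0.254, -0.505, -0.499], [-0.487, -0.134, -0.863, 1.306], [0.0, 0.0, 0.0, 1.0]]
side jig 0.72 [273.7, 270.0] 9135
side batten 0.76 [287.6, 264.8] 2201
side batten 0.34 [273.0, 268.3] 9080
side spare_batten 0.83 [196.8, 260.8] 1806
side glue_bottle 0.88 [268.0, 140.6] 1438
side screwdriver 0.98 [360.4, 267.8] 845
[[494.9, 0.0, 280.0], [0.0, 494.9, 208.4], [0.0, 0.0, 1.0]] [-0.13619959  0.          0.          0.          0.        ] [[0.893, -0.449, -0.023, -0.495], [-0.293, -0.541, -0.788, 0.258], [0.342, 0.711, -0.615, 0.689], [0.0, 0.0, 0.0, 1.0]]
```

View pics/scene0.png

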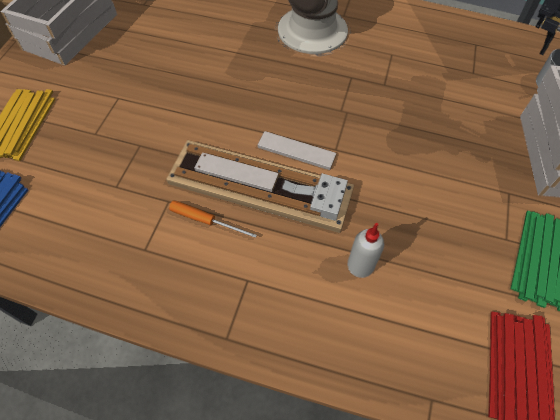

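View pics/side0.png

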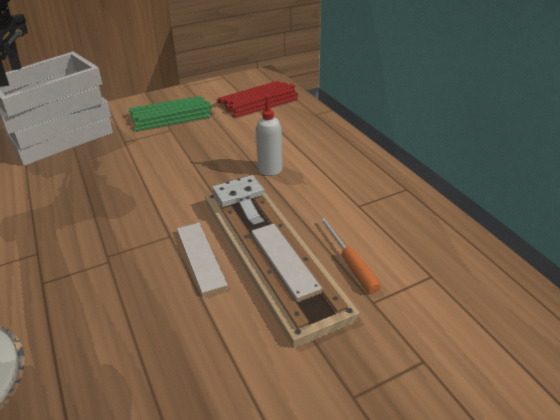

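```bash
cat > h.py <<'E'
import cv2, numpy as np
from scipy.optimize import minimize
def box(x0,x1,y0,y1,z0,z1): return np.array([[x,y,z] for x in(x0,x1) for y in(y0,y1) for z in(z0,z1)],float)
def tf(p,P): 
    c,s=np.cos(p[2]),np.sin(p[2]); return P@np.array([[c,s,0],[-s,c,0],[0,0,1]])+[p[0],p[1],0]
def proj(c,P):
    V=np.array(c['view']); return cv2.projectPoints(np.asarray(P,float),cv2.Rodrigues(V[:3,:3])[0],V[:3,3],np.array(c['mtx']),np.array(c['distortion'],float))[0][:,0]
def sil(c,p,boxes,S=4):
    m=np.zeros((420*S,560*S),np.uint8)
    for b in boxes:
        u=proj(c,tf(p,b)); h=cv2.convexHull(((u+.5)*S-.5).astype(np.float32))
        cv2.fillConvexPoly(m,np.round(h*16).astype(np.int32),1,shift=4)
    return m
def fit(p0,boxes,obs,S=4):
    M=[(c,cv2.resize(m.astype(np.uint8),None,fx=S,fy=S,interpolation=cv2.INTER_NEAREST)) for c,m in obs]
    def f(p):
        t=0
        for c,m in M:
            s=sil(c,p,boxes,S); t-= (s&m).sum()/(s|m).sum()
        return t/len(M)
    best=None
    for k in range(2):
        r=minimize(f,p0,method='Nelder-Mead',options=dict(initial_simplex=np.array(p0)+np.vstack([np.zeros(3),np.diag([.02,.02,.1])/(1+3*k)]),xatol=1e-5,fatol=1e-5)); p0=r.x
    return r.x,-r.fun
def ray(c,uv,z):
    V=np.array(c['view']);u=cv2.undistortPoints(np.array([[uv]],float),np.array(c['mtx']),np.array(c['distortion'],float))[0,0]
    d=V[:3,:3].T@[u[0],u[1],1];o=-V[:3,:3].T@V[:3,3];return o+d*(z-o[2])/d[2]
JIG=[box(-.2,.2,-.058,.058,0,.022),box(-.2,.2,-.033,.033,.022,.031),box(.132,.19,-.044,.044,.022,.052)]
BAT=[box(-.09,.09,-.0225,.0225,.029,.041)]
SP=[box(-.09,.09,-.0225,.0225,0,.012)]
E
python3 - <<'E'
from station import r, imaging, job
from h import *
cs={n:imaging.capture(n) for n in("scene","side")}
R={}
for q,bx,z in(("batten",BAT,.041),("spare_batten",SP,.012),("jig",JIG,.031)):
    obs=[]
    for n,c in cs.items():
        d=imaging.regions_of(q,c)[0]; obs.append((c,d['mask'])); print(q,n,d['p'],ray(c,d['centre'],z))
    p0=np.append(np.mean([ray(c,np.argwhere(m).mean(0)[::-1],z)[:2] for c,m in obs],0), np.deg2rad(-15) if 0 else 0.)
    # yaw init from scene mask pca
    w=np.array([ray(obs[0][0],uv[::-1],z)[:2] for uv in np.argwhere(obs[0][1])[::5]]); u=np.linalg.svd(w-w.mean(0),full_matrices=False)[2][0]
    yaw=np.arctan2(u[1],u[0]); yaw=yaw if np.cos(yaw-np.pi/2)>0 else yaw+np.pi
    p0[2]=yaw
    for o in (obs,obs[:1],obs[1:]):
        p,s=fit(p0,bx,o); print(q,np.round(p[:2],4),np.rad2deg(p[2]).round(2),round(s,3))
        if o is obs: R[q]=p
for n,c in cs.items():
    im=c['pixels'][:,:,::-1].copy()
    im=cv2.resize(im,None,fx=2,fy=2)
    for q,bx in(("batten",BAT),("jig",JIG),("spare_batten",SP)):
        for b in bx:
            u=proj(c,tf(R[q],b))*2
            cv2.polylines(im,[cv2.convexHull(u.astype(np.float32)).astype(int)],True,(0,255,0),1)
    c0=proj(c,[tf(R['jig'],np.zeros((1,3)))[0]])[0]*2
    x,y=np.clip(c0-[300,225],0,[520,390]).astype(int)
    cv2.imwrite(f'pics/{n}1.png',im[y:y+450,x:x+600])
E
```

```text
batten scene 0.76 [ 0.54541933 -0.01730406  0.041     ]
batten side 0.82 [ 0.54231693 -0.04912769  0.041     ]
batten [ 0.5474 -0.0296] 88.75 0.926
batten [ 0.5474 -0.0295] 89.0 0.942
batten [ 0.5485 -0.0276] 88.56 0.92
spare_batten scene 0.56 [0.43886026 0.08097409 0.012     ]Traceback (most recent call last):
  File "<stdin>", line 8, in <module>
IndexError: list index out of range
```

```bash
cat > m.py <<'E'
from station import r, imaging, job
from h import *
import sys
tag=sys.argv[1]
def meas(q,n):
    for _ in range(4):
        c=imaging.capture(n); d=imaging.regions_of(q,c)
        if d and d[0]['p']>.4: return c,d[0]['mask']
R={};cs={}
for q,bx,z in(("batten",BAT,.041),("spare_batten",SP,.012),("jig",JIG,.031)):
    obs=[o for o in (meas(q,n) for n in("scene","side")) if o]
    for n,o in zip(("scene","side"),obs): cs[n]=o[0]
    p0=np.append(np.mean([ray(c,np.argwhere(m).mean(0)[::-1],z)[:2] for c,m in obs],0),np.deg2rad(88))
    for o in (obs,obs[:1],obs[1:]):
        p,s=fit(p0,bx,o); print(q,np.round(p[:2],4),np.rad2deg(p[2]).round(2),round(s,3))
        if o is obs: R[q]=p
for n,c in cs.items():
    im=cv2.resize(c['pixels'][:,:,::-1],None,fx=2,fy=2)
    for q,bx in(("batten",BAT),("jig",JIG),("spare_batten",SP)):
        for b in bx:
            u=proj(c,tf(R[q],b))*2
            cv2.polylines(im,[cv2.convexHull(u.astype(np.float32)).astype(int)],True,(0,255,0),1)
    c0=proj(c,[tf(R['jig'],np.zeros((1,3)))[0]])[0]*2
    x,y=np.clip(c0-[300,225],0,[520,390]).astype(int)
    cv2.imwrite(f'pics/{n}{tag}.png',im[y:y+450,x:x+600])
print(r.sense()['time_s'])
E
python3 m.py 1
```

```text
batten [ 0.5478 -0.0272] 88.53 0.951
batten [ 0.5476 -0.0279] 88.44 0.96
batten [ 0.5477 -0.0266] 88.69 0.942
spare_batten [0.4314 0.0755] 85.68 0.918
spare_batten [0.4295 0.0756] 85.62 0.944
spare_batten [0.4327 0.0784] 85.29 0.93
jig [0.5495 0.0247] 88.99 0.794
jig [0.5489 0.0251] 88.73 0.808
jig [0.5501 0.0246] 88.99 0.785
1.7
```

View pics/scene1.png

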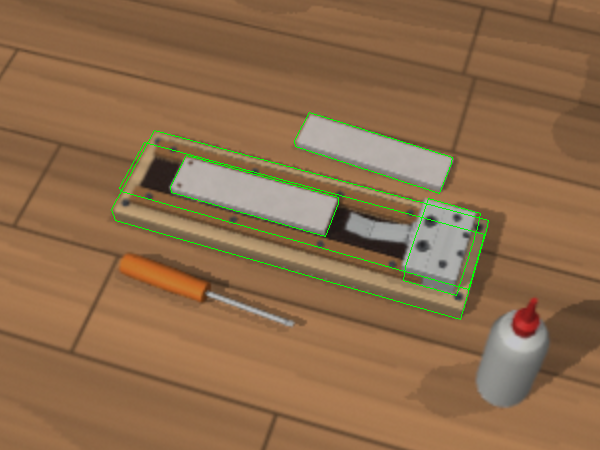

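View pics/side1.png

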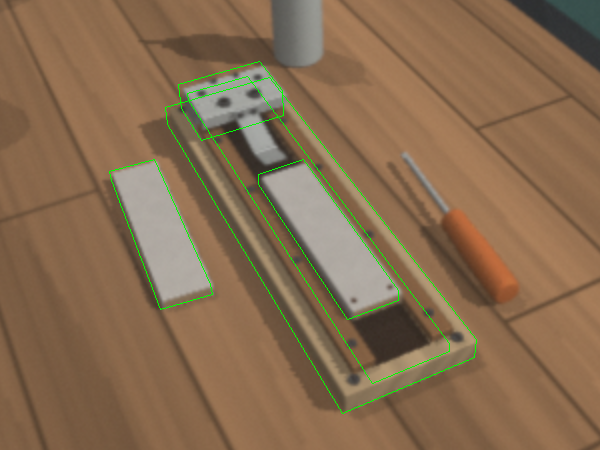

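Call:
apply_moves(
  xyz=[
    [0,0.033,-0.035],
    [0,0.033,-0.035],
    [0,0.033,-0.035],
    [0,0.033,-0.035],
    [0,0.033,-0.035],
    [0,0.033,-0.035],
    [0,0.033,-0.035],
    [0,0.033,-0.035],
    [0,0.033,-0.035],
    [0,0.033,-0.035],
    [0,0.033,-0.035],
    [0,0.033,-0.035],
  ],
  twist=[0,0,0,0,0,0,0,0,0,0,0,0],
  claw=[0,0,0,0,0,0,0,0,0,0,0,0],
)

```text
time_s: 2.9
tcp_pos: [0.4783, 0.0802, 0.2378]
ee_rot: [[0.008, -0.287, -0.958], [0.006, -0.958, 0.287], [-1.0, -0.008, -0.006]]
wrist_force: [0.6, 0.4, 0.1]
gripper_width: 0.031
```

Call:
apply_moves(
  xyz=[
    [0,0,0],
    [0,0,0],
    [0,0,0],
    [0,0,0],
    [0,0,0],
    [0,0,0],
    [0,0,0],
    [0,0,0],
    [0,0,0],
  ],
  twist=[8.2,8.2,8.2,8.2,8.2,8.2,8.2,8.2,8.2],
  claw=[0,0,0,0,0,0,0,0,0],
)

```text
time_s: 3.8
tcp_pos: [0.4813, 0.0721, 0.2387]
ee_rot: [[0.01, -0.998, 0.067], [0.006, 0.068, 0.998], [-1.0, -0.01, 0.007]]
wrist_force: [0.5, -0.2, -0.9]
gripper_width: 0.008
```

```bash
cat > go.py <<'E'
from station import r
import numpy as np,sys
s=r.sense();R=np.array(s['ee_rot']);t=np.array([float(a) for a in sys.argv[1:4]])
print(s['time_s'],np.round(s['tcp_pos'],4),'F',np.round(s['wrist_force'],2),s['gripper_width'])
print(np.round(R,3).tolist(),'tool shift',np.round(R.T@(t-s['tcp_pos']),4),'yaw y',np.rad2deg(np.arctan2(R[1,1],R[0,1])))
E
python3 go.py .547 -.057 .1
```

```text
3.8 [0.4813 0.0721 0.2387] F [ 0.45 -0.16 -0.92] 0.008186705377993769
[[0.01, -0.998, 0.067], [0.006, 0.068, 0.998], [-1.0, -0.01, 0.007]] tool shift [ 0.1386 -0.0729 -0.1252] yaw y 176.1279985362029
```

Call:
apply_moves(
  xyz=[
    [0,-0.024,-0.042],
    [0,-0.024,-0.042],
    [0,-0.024,-0.042],
    [0.04,0,0],
    [0.04,0,0],
    [0.04,0,0],
    [0.0,0,0],
  ],
  twist=[-2.7,0,0,0,0,0,0],
  claw=[0,0,0,0,0,0,0],
)

```text
time_s: 4.5
tcp_pos: [0.5567, -0.0603, 0.1189]
ee_rot: [[0.021, -1.0, 0.021], [0.007, 0.021, 1.0], [-1.0, -0.021, 0.007]]
wrist_force: [-1.1, 0.1, 0.1]
gripper_width: 0.006
```

```bash
python3 go.py .547 -.057 .075;python3 - <<'E'
from station import imaging
import cv2
for n in("scene","side"):
    c=imaging.capture(n); im=cv2.resize(c['pixels'][100:340,130:450,::-1],None,fx=2.4,fy=2.4)
    cv2.imwrite(f'pics/{n}2.png',im)
E
```

```text
4.5 [ 0.5567 -0.0603  0.1189] F [-1.13  0.08  0.14] 0.006422725459759171
[[0.021, -1.0, 0.021], [0.007, 0.021, 1.0], [-1.0, -0.021, 0.007]] tool shift [0.0437 0.0107 0.0027] yaw y 178.80914736315233
```

View pics/side2.png

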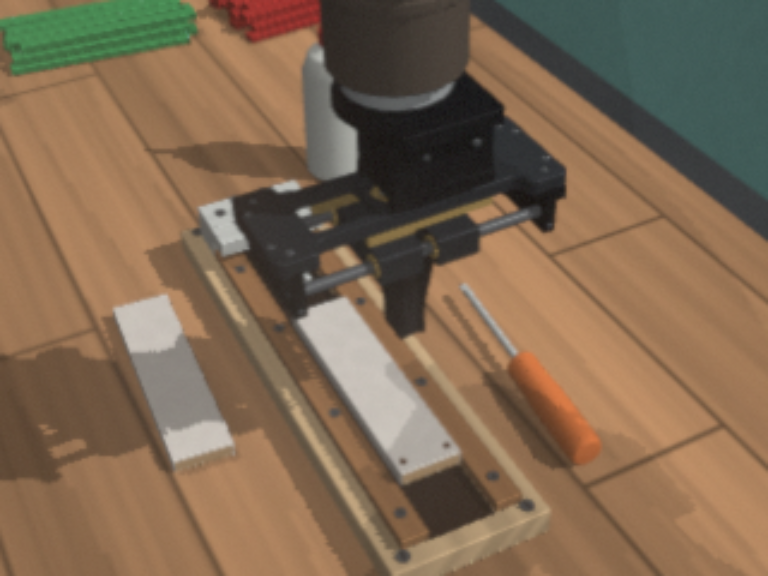

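View pics/scene2.png

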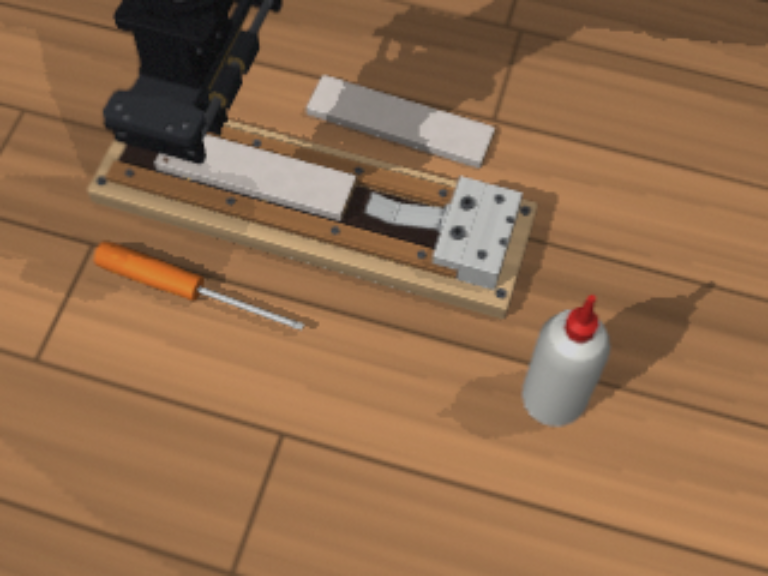

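Call:
apply_moves(
  xyz=[
    [0.03,0.01,0.003],
    [0.02,0.0,0.0],
    [0.005,0,0],
  ],
  twist=[0,0,0],
  claw=[0,0,0],
)

```text
time_s: 4.9
tcp_pos: [0.5607, -0.0548, 0.0784]
ee_rot: [[0.054, -0.998, 0.014], [0.008, 0.015, 1.0], [-0.999, -0.054, 0.009]]
wrist_force: [-0.8, -0.1, 0.7]
gripper_width: 0.005
```

```bash
python3 go.py .547 -.057 .055
```

```text
4.9 [ 0.5607 -0.0548  0.0784] F [-0.77 -0.08  0.68] 0.004884684155990192
[[0.054, -0.998, 0.014], [0.008, 0.015, 1.0], [-0.999, -0.054, 0.009]] tool shift [ 0.0226  0.0149 -0.0026] yaw y 179.16622998585956
```

Call:
apply_moves(
  xyz=[
    [0.0,0.007,0],
    [0.0,0.007,0.0],
  ],
  twist=[0,0],
  claw=[0,0],
)

```text
time_s: 5.1
tcp_pos: [0.5493, -0.0539, 0.0814]
ee_rot: [[0.061, -0.998, 0.012], [0.009, 0.013, 1.0], [-0.998, -0.061, 0.01]]
wrist_force: [-0.3, 0.0, -0.0]
gripper_width: 0.003
```

```bash
python3 go.py .547 -.057 .055
```

```text
5.1 [ 0.5493 -0.0539  0.0814] F [-0.32  0.02 -0.02] 0.002688264612833666
[[0.061, -0.998, 0.012], [0.009, 0.013, 1.0], [-0.998, -0.061, 0.01]] tool shift [ 0.0262  0.0039 -0.0034] yaw y 179.2524762584334
```

Call:
apply_moves(
  xyz=[
    [-0.04,0.0,0],
    [-0.04,0.0,0.0],
    [-0.04,0,0],
  ],
  twist=[0,0,0],
  claw=[0,0,0],
)

```text
time_s: 5.4
tcp_pos: [0.5373, -0.0552, 0.2033]
ee_rot: [[0.052, -0.999, 0.013], [0.008, 0.013, 1.0], [-0.999, -0.052, 0.008]]
wrist_force: [-0.3, 0.8, 0.2]
gripper_width: 0.006
```

Call:
apply_moves(
  xyz=[
    [0,0.0,0],
  ],
  twist=[0],
  claw=[0],
)

```text
time_s: 5.5
tcp_pos: [0.5405, -0.0551, 0.2116]
ee_rot: [[0.068, -0.998, 0.011], [0.009, 0.012, 1.0], [-0.998, -0.068, 0.009]]
wrist_force: [1.3, -0.5, 0.2]
gripper_width: 0.005
```

Call:
apply_moves(
  xyz=[
    [0,0.0,0],
    [0,0,0],
    [0,0,0],
  ],
  twist=[0,0,0],
  claw=[0,0,0],
)

```text
time_s: 5.8
tcp_pos: [0.5397, -0.0549, 0.2148]
ee_rot: [[0.073, -0.997, 0.011], [0.01, 0.012, 1.0], [-0.997, -0.073, 0.011]]
wrist_force: [-0.1, -1.1, -0.6]
gripper_width: 0.006
```

Call:
apply_moves(
  xyz=[
    [0,-0.04,0],
    [0,-0.04,0],
    [0,0,0],
    [0,0,0],
  ],
  twist=[0,0,0,0],
  claw=[0,0,0,0],
)

```text
time_s: 6.2
tcp_pos: [0.618, -0.0563, 0.2149]
ee_rot: [[0.062, -0.998, 0.011], [0.009, 0.012, 1.0], [-0.998, -0.061, 0.01]]
wrist_force: [-0.9, 0.5, -0.5]
gripper_width: 0.01
```

Call:
apply_moves(
  xyz=[
    [0,0.04,0],
    [0,0.04,0],
    [0,0,0],
    [0,0,0],
  ],
  twist=[0,0,0,0],
  claw=[0,0,0,0],
)

```text
time_s: 6.6
tcp_pos: [0.5311, -0.0558, 0.2044]
ee_rot: [[0.051, -0.999, 0.012], [0.008, 0.012, 1.0], [-0.999, -0.051, 0.008]]
wrist_force: [0.2, 0.1, 1.4]
gripper_width: 0.006
```

Call:
apply_moves(
  xyz=[
    [0,-0.05,0],
    [0,-0.05,0],
    [0,0.05,0],
    [0,0.05,0],
    [0,-0.05,0],
    [0,-0.05,0],
    [0,0.05,0],
    [0,0.05,0],
    [0,-0.05,0],
    [0,-0.05,0],
    [0,0.05,0],
    [0,0.05,0],
  ],
  twist=[0,0,0,0,0,0,0,0,0,0,0,0],
  claw=[0,0,0,0,0,0,0,0,0,0,0,0],
)

```text
time_s: 7.8
tcp_pos: [0.494, -0.0619, 0.1212]
ee_rot: [[-0.147, -0.989, 0.014], [-0.023, 0.018, 1.0], [-0.989, 0.146, -0.025]]
wrist_force: [-0.5, 0.8, 1.1]
gripper_width: 0.005
```

Call:
apply_moves(
  xyz=[
    [0,0,0],
    [0,0,0],
  ],
  twist=[0,0],
  claw=[0,0],
)

```text
time_s: 8.0
tcp_pos: [0.4886, -0.0623, 0.1178]
ee_rot: [[-0.158, -0.987, 0.014], [-0.024, 0.018, 1.0], [-0.987, 0.158, -0.027]]
wrist_force: [-0.1, 0.5, 0.1]
gripper_width: 0.004
```

Call:
apply_moves(
  xyz=[
    [-0.05,0,0],
    [-0.05,0,0],
    [0.05,0,0],
    [0.05,0,0],
    [-0.05,0,0],
    [-0.05,0,0],
    [0,0,0],
  ],
  twist=[0,0,0,0,0,0,0],
  claw=[0,0,0,0,0,0,0],
)

```text
time_s: 8.7
tcp_pos: [0.5074, -0.0607, 0.2167]
ee_rot: [[-0.16, -0.987, 0.015], [-0.026, 0.019, 0.999], [-0.987, 0.16, -0.029]]
wrist_force: [0.7, -0.3, 0.5]
gripper_width: 0.006
```

Call:
apply_moves(
  xyz=[
    [0,0.05,0],
    [0,0.05,0],
    [0,0,0],
    [0,0,0],
  ],
  twist=[0,0,0,0],
  claw=[0,0,0,0],
)

```text
time_s: 9.1
tcp_pos: [0.4108, -0.058, 0.2329]
ee_rot: [[-0.157, -0.987, 0.016], [-0.025, 0.02, 0.999], [-0.987, 0.156, -0.027]]
wrist_force: [-0.2, 0.8, 0.0]
gripper_width: 0.007
```

Call:
apply_moves(
  xyz=[
    [0,-0.05,0],
    [0,-0.05,0],
    [0,0,0],
    [0,0,0],
  ],
  twist=[0,0,0,0],
  claw=[0,0,0,0],
)

```text
time_s: 9.5
tcp_pos: [0.5158, -0.0601, 0.2172]
ee_rot: [[-0.152, -0.988, 0.016], [-0.024, 0.02, 1.0], [-0.988, 0.152, -0.026]]
wrist_force: [-0.2, 0.4, 0.1]
gripper_width: 0.004
```

Call:
apply_moves(
  xyz=[
    [0,0.05,0],
    [0,0.05,0],
    [0,-0.05,0],
    [0,-0.05,0],
    [0,0,0],
    [0,0,0],
  ],
  twist=[0,0,0,0,0,0],
  claw=[0,0,0,0,0,0],
)

```text
time_s: 10.1
tcp_pos: [0.4989, -0.0631, 0.2147]
ee_rot: [[-0.165, -0.986, 0.017], [-0.024, 0.021, 0.999], [-0.986, 0.165, -0.027]]
wrist_force: [0.2, 0.5, 0.6]
gripper_width: 0.002
```

Call:
apply_moves(
  xyz=[
    [0,-0.05,0],
    [0,-0.05,0],
    [0,0.05,0],
    [0,0.05,0],
    [0,0,0],
    [0,0,0],
  ],
  twist=[0,0,0,0,0,0],
  claw=[0,0,0,0,0,0],
)

```text
time_s: 10.7
tcp_pos: [0.5029, -0.0611, 0.1893]
ee_rot: [[-0.211, -0.977, 0.016], [-0.03, 0.023, 0.999], [-0.977, 0.211, -0.035]]
wrist_force: [0.7, -0.1, 0.6]
gripper_width: 0.008
```

Call:
apply_moves(
  xyz=[
    [0.05,0,0],
    [0.05,0,0],
    [-0.05,0,0],
    [-0.05,0,0],
    [0,0,0],
    [0,0,0],
  ],
  twist=[0,0,0,0,0,0],
  claw=[0,0,0,0,0,0],
)

```text
time_s: 11.3
tcp_pos: [0.4964, -0.0624, 0.1857]
ee_rot: [[-0.221, -0.975, 0.016], [-0.032, 0.024, 0.999], [-0.975, 0.22, -0.036]]
wrist_force: [-0.8, -0.4, -1.1]
gripper_width: 0.006
```

Call:
apply_moves(
  xyz=[
    [-0.05,0,0],
    [-0.05,0,0],
    [0.05,0,0],
    [0.05,0,0],
    [0,0,0],
    [0,0,0],
  ],
  twist=[0,0,0,0,0,0],
  claw=[0,0,0,0,0,0],
)

```text
time_s: 11.9
tcp_pos: [0.5028, -0.062, 0.1944]
ee_rot: [[-0.198, -0.98, 0.016], [-0.029, 0.023, 0.999], [-0.98, 0.198, -0.033]]
wrist_force: [0.6, -0.4, 0.9]
gripper_width: 0.008
```

Call:
apply_moves(
  xyz=[
    [-0.05,0,0],
    [0.05,0,0],
    [0,0,0],
    [-0.05,0,0],
    [0.05,0,0],
    [0,0,0],
    [-0.05,0,0],
    [0.05,0,0],
    [0,0,0],
    [-0.05,0,0],
    [0.05,0,0],
    [0,0,0],
  ],
  twist=[0,0,0,0,0,0,0,0,0,0,0,0],
  claw=[0,0,0,0,0,0,0,0,0,0,0,0],
)

```text
time_s: 13.1
tcp_pos: [0.5066, -0.0644, 0.2293]
ee_rot: [[-0.198, -0.98, 0.012], [-0.039, 0.02, 0.999], [-0.98, 0.197, -0.042]]
wrist_force: [-1.2, 0.2, -3.4]
gripper_width: 0.004
```

Call:
apply_moves(
  xyz=[
    [-0.05,0,0],
    [-0.05,0,0],
    [-0.03,0,0],
    [-0.02,0,0],
    [-0.005,0,0],
    [0,0,0],
  ],
  twist=[0,0,0,0,0,0],
  claw=[0,0,0,0,0,0],
)

```text
time_s: 13.7
tcp_pos: [0.542, -0.0598, 0.4086]
ee_rot: [[-0.176, -0.984, 0.013], [-0.042, 0.021, 0.999], [-0.983, 0.176, -0.045]]
wrist_force: [-0.2, 0.4, 0.7]
gripper_width: 0.002
```

Call:
apply_moves(
  xyz=[
    [0.05,0,0],
    [0.05,0,0],
    [0.03,0,0],
    [0.02,0,0],
    [0.005,0,0],
    [0,0,0],
  ],
  twist=[0,0,0,0,0,0],
  claw=[0,0,0,0,0,0],
)

```text
time_s: 14.3
tcp_pos: [0.5134, -0.0671, 0.2538]
ee_rot: [[-0.175, -0.984, 0.014], [-0.042, 0.022, 0.999], [-0.984, 0.174, -0.045]]
wrist_force: [1.1, 0.4, 0.9]
gripper_width: 0.004
```

Call:
apply_moves(
  xyz=[
    [-0.05,0,0],
    [-0.05,0,0],
    [-0.04,0,0],
    [-0.03,0,0],
    [-0.02,0,0],
    [-0.01,0,0],
    [0.05,0,0],
    [0.05,0,0],
    [0.05,0,0],
    [0.05,0,0],
    [0,0,0],
    [0,0,0],
  ],
  twist=[0,0,0,0,0,0,0,0,0,0,0,0],
  claw=[0,0,0,0,0,0,0,0,0,0,0,0],
)

```text
time_s: 15.5
tcp_pos: [0.5204, -0.0692, 0.2743]
ee_rot: [[-0.147, -0.989, 0.016], [-0.045, 0.023, 0.999], [-0.988, 0.146, -0.048]]
wrist_force: [0.1, 0.1, 1.8]
gripper_width: 0.008
```

Call:
apply_moves(
  xyz=[
    [0,0,0],
    [0,0,0],
    [0,0,0],
    [0,0,0],
    [0,0,0],
    [0,0,0],
  ],
  twist=[0,0,0,0,0,0],
  claw=[0,0,0,0,0,0],
)

```text
time_s: 16.1
tcp_pos: [0.5289, -0.0683, 0.2864]
ee_rot: [[-0.123, -0.992, 0.016], [-0.043, 0.021, 0.999], [-0.991, 0.122, -0.046]]
wrist_force: [-0.0, 1.2, 0.2]
gripper_width: 0.009
```

Call:
apply_moves(
  xyz=[
    [0,0,0],
    [0,0,0],
    [0,0,0],
    [0,0,0],
    [0,0,0],
    [0,0,0],
    [0,0,0],
    [0,0,0],
    [0,0,0],
    [0,0,0],
    [0,0,0],
    [0,0,0],
  ],
  twist=[0,0,0,0,0,0,0,0,0,0,0,0],
  claw=[0,0,0,0,0,0,0,0,0,0,0,0],
)

```text
time_s: 17.3
tcp_pos: [0.5286, -0.0684, 0.2859]
ee_rot: [[-0.125, -0.992, 0.016], [-0.044, 0.021, 0.999], [-0.991, 0.124, -0.046]]
wrist_force: [-0.0, 0.6, -0.2]
gripper_width: 0.008
```

Call:
apply_moves(
  xyz=[
    [-0.05,0,0],
    [-0.05,0,0],
    [-0.03,0,0],
    [-0.02,0,0],
    [-0.01,0,0],
    [0.05,0,0],
    [0.05,0,0],
    [0.05,0,0],
    [0.05,0,0],
    [0.04,0,0],
    [0,0,0],
    [0,0,0],
  ],
  twist=[0,0,0,0,0,0,0,0,0,0,0,0],
  claw=[0,0,0,0,0,0,0,0,0,0,0,0],
)

```text
time_s: 18.5
tcp_pos: [0.518, -0.0732, 0.2074]
ee_rot: [[-0.121, -0.993, 0.017], [-0.045, 0.022, 0.999], [-0.992, 0.12, -0.047]]
wrist_force: [0.2, -0.3, 0.9]
gripper_width: 0.005
```

Call:
apply_moves(
  xyz=[
    [0,0,0],
    [0,0,0],
    [0,0,0],
  ],
  twist=[0,0,0],
  claw=[0,0,0],
)

```text
time_s: 18.8
tcp_pos: [0.5222, -0.0729, 0.2132]
ee_rot: [[-0.109, -0.994, 0.016], [-0.044, 0.021, 0.999], [-0.993, 0.109, -0.046]]
wrist_force: [0.2, -0.3, 0.3]
gripper_width: 0.006
```

Call:
apply_moves(
  xyz=[
    [0.05,-0.01,0.005],
    [0.04,-0.01,0.005],
    [0.02,-0.005,0.003],
    [0.01,0,0.002],
    [0.0,0,0],
    [0,0,0],
  ],
  twist=[0,0,0,0,0,0],
  claw=[0,0,0,0,0,0],
)

```text
time_s: 19.4
tcp_pos: [0.544, -0.0625, 0.0968]
ee_rot: [[-0.086, -0.996, 0.015], [-0.043, 0.019, 0.999], [-0.995, 0.085, -0.044]]
wrist_force: [-0.0, 0.7, -0.2]
gripper_width: 0.005
```

```bash
python3 go.py .54 -.063 .055
```

```text
19.4 [ 0.544  -0.0625  0.0968] F [-0.01  0.7  -0.18] 0.00482889464832581
[[-0.086, -0.996, 0.015], [-0.043, 0.019, 0.999], [-0.995, 0.085, -0.044]] tool shift [0.042  0.0004 0.0013] yaw y 178.9238732521031
```

Call:
apply_moves(
  xyz=[
    [0.02,0,0],
    [0.01,0,0],
    [0.004,0,0],
    [0.003,0,0],
    [0.003,0,0],
  ],
  twist=[0,0,0,0,0],
  claw=[0,0,0,0,0],
)

```text
time_s: 19.9
tcp_pos: [0.5457, -0.0639, 0.0629]
ee_rot: [[-0.071, -0.997, 0.014], [-0.042, 0.017, 0.999], [-0.997, 0.071, -0.043]]
wrist_force: [-0.4, 0.5, -0.2]
gripper_width: 0.007
```

Call:
apply_moves(
  xyz=[
    [0.002,0.008,0],
    [0.004,0.002,0],
    [0.004,0,0],
    [0.003,0,0],
  ],
  twist=[0,0,0,0],
  claw=[0,0,0,0],
)

```text
time_s: 20.3
tcp_pos: [0.5339, -0.0643, 0.0514]
ee_rot: [[-0.07, -0.997, 0.014], [-0.042, 0.017, 0.999], [-0.997, 0.069, -0.043]]
wrist_force: [-1.5, 1.0, 4.2]
gripper_width: 0.002
```

```bash
python3 go.py .54 -.063 .055
python3 - <<'E'
from station import imaging
import cv2
for n in("side","wrist"):
    c=imaging.capture(n); im=c['pixels'][:,:,::-1]
    if n=='side': im=cv2.resize(im[100:340,130:450],None,fx=2.4,fy=2.4)
    cv2.imwrite(f'pics/{n}3.png',im)
E
```

```text
20.3 [ 0.5339 -0.0643  0.0514] F [-1.5   0.96  4.16] 0.0023014315968610845
[[-0.07, -0.997, 0.014], [-0.042, 0.017, 0.999], [-0.997, 0.069, -0.043]] tool shift [-0.0041 -0.0058  0.0012] yaw y 179.02636964404505
```

View pics/side3.png

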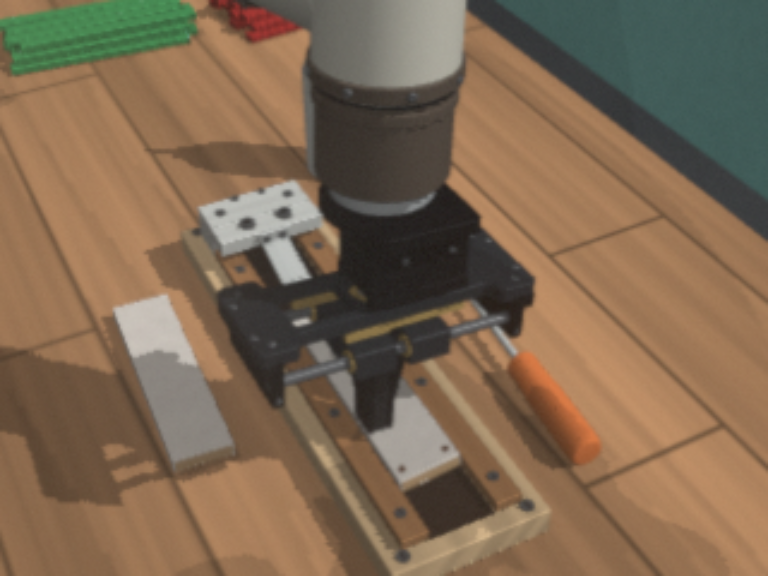

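View pics/wrist3.png

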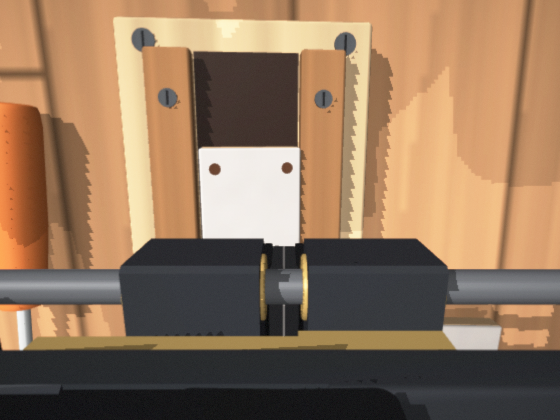

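Call:
apply_moves(
  xyz=[
    [-0.01,0,0],
    [-0.003,-0.006,0],
    [0,-0.002,0],
    [0.006,0,0],
    [0.004,0,0],
    [0.004,0,0],
  ],
  twist=[0,0,0,0,0,0],
  claw=[0,0,0,0,0,0],
)

```text
time_s: 21.0
tcp_pos: [0.5455, -0.0642, 0.0508]
ee_rot: [[-0.064, -0.998, 0.014], [-0.041, 0.016, 0.999], [-0.997, 0.064, -0.042]]
wrist_force: [-0.5, 0.8, 4.4]
gripper_width: 0.002
```

Call:
apply_moves(
  xyz=[
    [0.003,0.003,0],
    [0.004,0,0],
    [0.005,0,0],
  ],
  twist=[0,0,0],
  claw=[0,0,0],
)

```text
time_s: 21.3
tcp_pos: [0.5448, -0.0642, 0.0483]
ee_rot: [[-0.059, -0.998, 0.008], [-0.045, 0.01, 0.999], [-0.997, 0.059, -0.045]]
wrist_force: [-12.0, 7.2, 40.4]
gripper_width: 0.007
```

Call:
apply_moves(
  xyz=[
    [0.002,0,0],
    [0.002,0,0.004],
    [0.002,0,0.006],
  ],
  twist=[0,0,0],
  claw=[0,0,0],
)

```text
time_s: 21.6
tcp_pos: [0.5459, -0.0564, 0.0486]
ee_rot: [[-0.054, -0.999, 0.004], [-0.049, 0.007, 0.999], [-0.997, 0.053, -0.05]]
wrist_force: [-0.6, -7.3, 14.5]
gripper_width: 0.009
```

Call:
apply_moves(
  xyz=[
    [0.002,0,0.008],
    [0.002,0,0.008],
    [0.002,0,0.008],
  ],
  twist=[0,0,0],
  claw=[0,0,0],
)

```text
time_s: 21.9
tcp_pos: [0.548, -0.0379, 0.0487]
ee_rot: [[-0.049, -0.999, 0.0], [-0.059, 0.003, 0.998], [-0.997, 0.049, -0.059]]
wrist_force: [-1.9, -7.1, 14.5]
gripper_width: 0.008
```

Run:
```python
from station import imaging
import cv2
for n in("side","scene"):
    c=imaging.capture(n); im=c['pixels'][:,:,::-1]
    im=cv2.resize(im[100:340,130:450],None,fx=2.4,fy=2.4)
    cv2.imwrite(f'pics/{n}4.png',im)
```

```text
(no output)
```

View pics/side4.png

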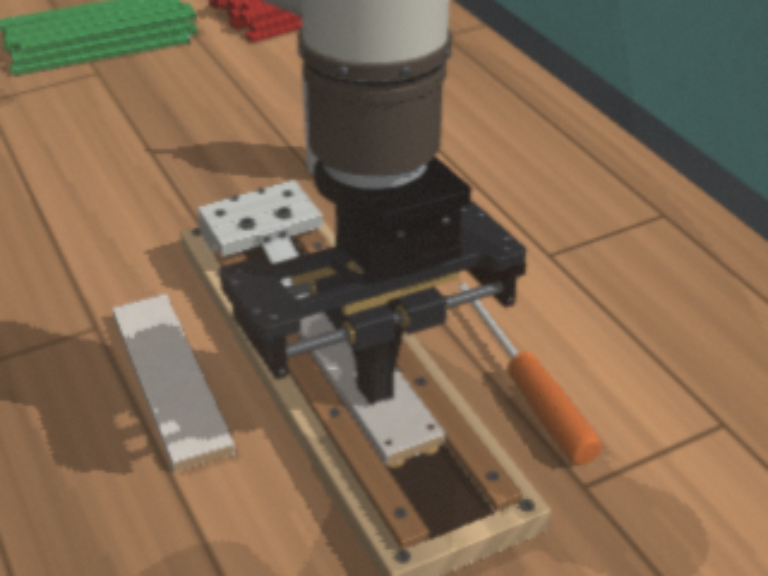

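View pics/scene4.png

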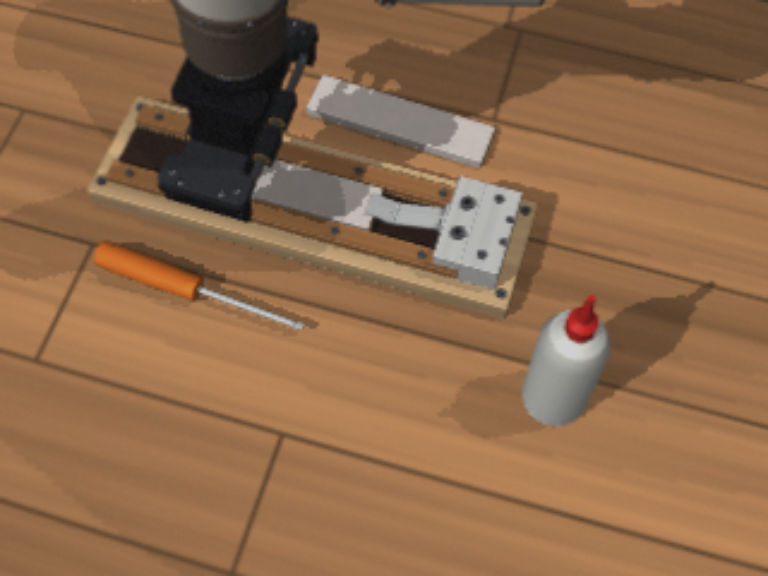

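Call:
apply_moves(
  xyz=[
    [0.002,0.001,0.008],
    [0.002,0.001,0.008],
    [0.002,0.001,0.008],
    [0.002,0.001,0.008],
    [0.002,0.001,0.008],
  ],
  twist=[0,0,0,0,0],
  claw=[0,0,0,0,0],
)

```text
time_s: 22.5
tcp_pos: [0.547, -0.0095, 0.0488]
ee_rot: [[-0.041, -0.999, -0.006], [-0.078, -0.003, 0.997], [-0.996, 0.041, -0.077]]
wrist_force: [0.3, -12.9, 15.0]
gripper_width: 0.007
```

Call:
apply_moves(
  xyz=[
    [0.003,0.001,0.008],
    [0.003,0.001,0.008],
    [0.003,0.0,0.008],
  ],
  twist=[0,0,0],
  claw=[0,0,0],
)

```text
time_s: 22.8
tcp_pos: [0.5473, 0.0034, 0.0487]
ee_rot: [[-0.038, -0.999, -0.012], [-0.096, -0.008, 0.995], [-0.995, 0.039, -0.095]]
wrist_force: [-1.4, -14.7, 22.1]
gripper_width: 0.0
```

Run:
```python
from station import imaging
import cv2
for n in("side","scene"):
    c=imaging.capture(n); im=c['pixels'][:,:,::-1]
    im=cv2.resize(im[100:340,130:450],None,fx=2.4,fy=2.4)
    cv2.imwrite(f'pics/{n}5.png',im)
```

```text
(no output)
```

View pics/side5.png

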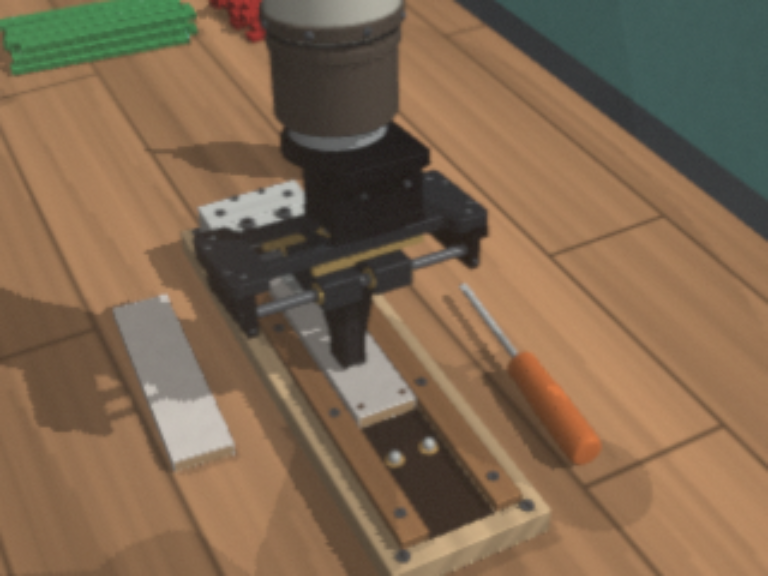

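View pics/scene5.png

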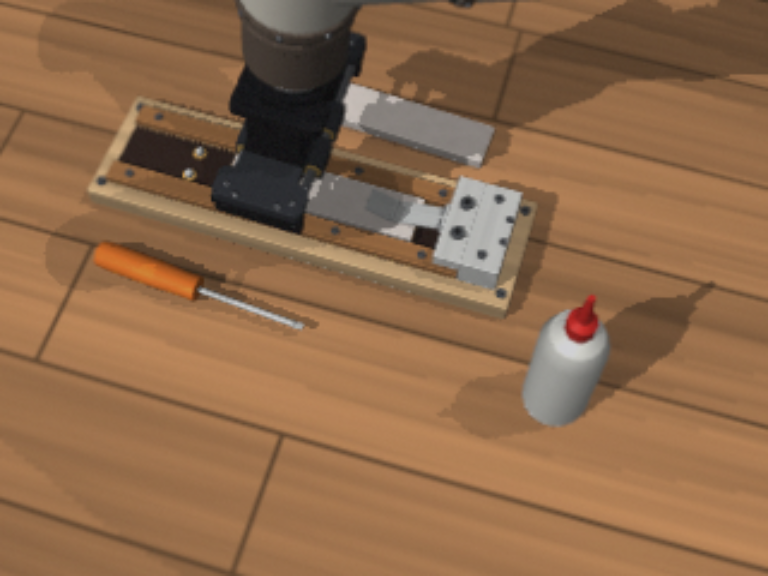

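Call:
apply_moves(
  xyz=[
    [0.002,0,0.008],
    [0.002,0.0,0.008],
    [0.002,0.0,0.008],
    [0.002,0.0,0.008],
  ],
  twist=[0,0,0,0],
  claw=[0,0,0,0],
)

```text
time_s: 23.3
tcp_pos: [0.5475, 0.0218, 0.0489]
ee_rot: [[-0.04, -0.999, -0.014], [-0.116, -0.01, 0.993], [-0.992, 0.041, -0.116]]
wrist_force: [0.1, -13.2, 17.6]
gripper_width: 0.007
```

Call:
apply_moves(
  xyz=[
    [0.002,0,0.008],
    [0.002,0.0,0.007],
  ],
  twist=[0,0],
  claw=[0,0],
)

```text
time_s: 23.5
tcp_pos: [0.5474, 0.0294, 0.049]
ee_rot: [[-0.042, -0.999, -0.016], [-0.128, -0.011, 0.992], [-0.991, 0.044, -0.128]]
wrist_force: [0.3, -13.0, 16.8]
gripper_width: 0.007
```

Call:
apply_moves(
  xyz=[
    [0.003,0,0.007],
    [0.003,0.0,0.007],
    [0.003,0,0.007],
  ],
  twist=[0,0,0],
  claw=[0,0,0],
)

```text
time_s: 23.8
tcp_pos: [0.5476, 0.0367, 0.0491]
ee_rot: [[-0.045, -0.999, -0.02], [-0.152, -0.013, 0.988], [-0.987, 0.048, -0.151]]
wrist_force: [0.2, -15.6, 23.1]
gripper_width: 0.004
```

Run:
```python
from station import imaging
import cv2
for n in("side","scene"):
    c=imaging.capture(n); im=c['pixels'][:,:,::-1]
    im=cv2.resize(im[100:340,130:450],None,fx=2.4,fy=2.4)
    cv2.imwrite(f'pics/{n}6.png',im)
```

```text
(no output)
```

View pics/side6.png

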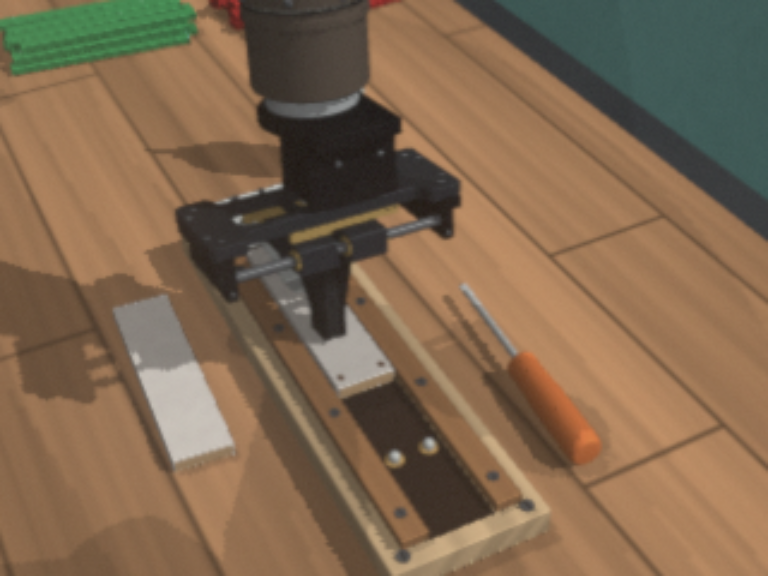

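View pics/scene6.png

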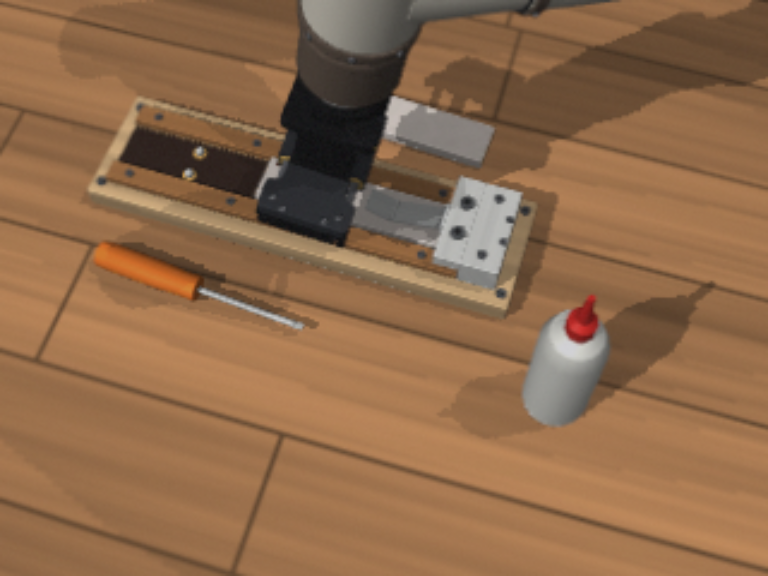

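Call:
apply_moves(
  xyz=[
    [0.002,0,0.009],
    [0.002,0.0,0.009],
    [0.002,0,0.009],
    [0.002,0,0.009],
  ],
  twist=[0,0,0,0],
  claw=[0,0,0,0],
)

```text
time_s: 24.3
tcp_pos: [0.5469, 0.0552, 0.0493]
ee_rot: [[-0.051, -0.998, -0.022], [-0.18, -0.013, 0.984], [-0.982, 0.054, -0.179]]
wrist_force: [3.1, -19.7, 19.4]
gripper_width: 0.005
```

Call:
apply_moves(
  xyz=[
    [0.002,0,0.009],
    [0.002,0.0,0.009],
  ],
  twist=[0,0],
  claw=[0,0],
)

```text
time_s: 24.5
tcp_pos: [0.5462, 0.0614, 0.0494]
ee_rot: [[-0.057, -0.998, -0.024], [-0.201, -0.012, 0.98], [-0.978, 0.06, -0.199]]
wrist_force: [3.8, -21.5, 20.4]
gripper_width: 0.007
```

Run:
```python
from station import imaging
import cv2
for n in("side","scene"):
    c=imaging.capture(n); im=c['pixels'][:,:,::-1]
    im=cv2.resize(im[100:340,130:450],None,fx=2.4,fy=2.4)
    cv2.imwrite(f'pics/{n}7.png',im)
```

```text
(no output)
```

View pics/side7.png

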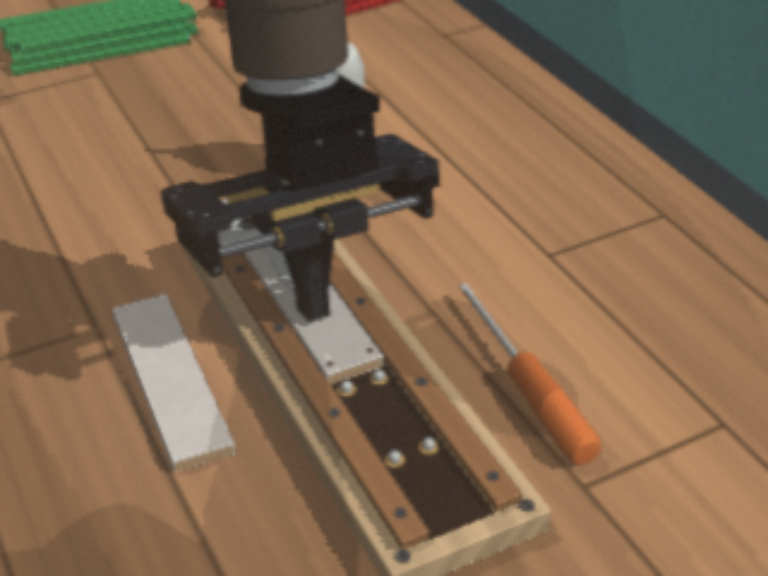

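View pics/scene7.png

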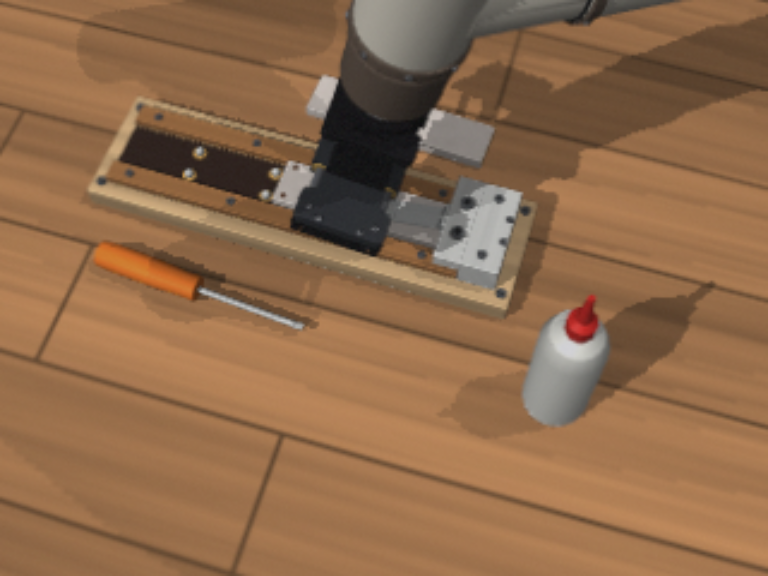

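Call:
apply_moves(
  xyz=[
    [0.003,0,0.009],
    [0.003,0.0,0.009],
  ],
  twist=[0,0],
  claw=[0,0],
)

```text
time_s: 24.8
tcp_pos: [0.5458, 0.0644, 0.0494]
ee_rot: [[-0.063, -0.998, -0.027], [-0.226, -0.012, 0.974], [-0.972, 0.068, -0.225]]
wrist_force: [5.7, -25.7, 24.8]
gripper_width: -0.001
```

Run:
```python
from station import imaging
from h import *
jig=np.array([.5495,.0247,np.deg2rad(88.8)])
c=imaging.capture("side"); S=8;x0,y0=240,225
im=cv2.resize(c['pixels'][y0:y0+75,x0:x0+100,::-1],None,fx=S,fy=S,interpolation=cv2.INTER_CUBIC)
for X,col in((-.025,(0,255,0)),(-.028,(0,0,255))):
    for z in(.022,.034):
        u=proj(c,tf(jig,np.array([[X,-.0225,z],[X,.0225,z]])))
        u=((u-[x0,y0]+.5)*S).astype(int); cv2.line(im,u[0].tolist(),u[1].tolist(),col,1)
for X in(-.034,-.110):
  for y in(-.013,.013):
    u=proj(c,tf(jig,np.array([[X,y,.029]])))
    u=((u-[x0,y0]+.5)*S).astype(int); cv2.circle(im,u[0].tolist(),5,(255,0,0),1)
cv2.imwrite('pics/z8.png',im)
```

```text
(no output)
```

View pics/z8.png

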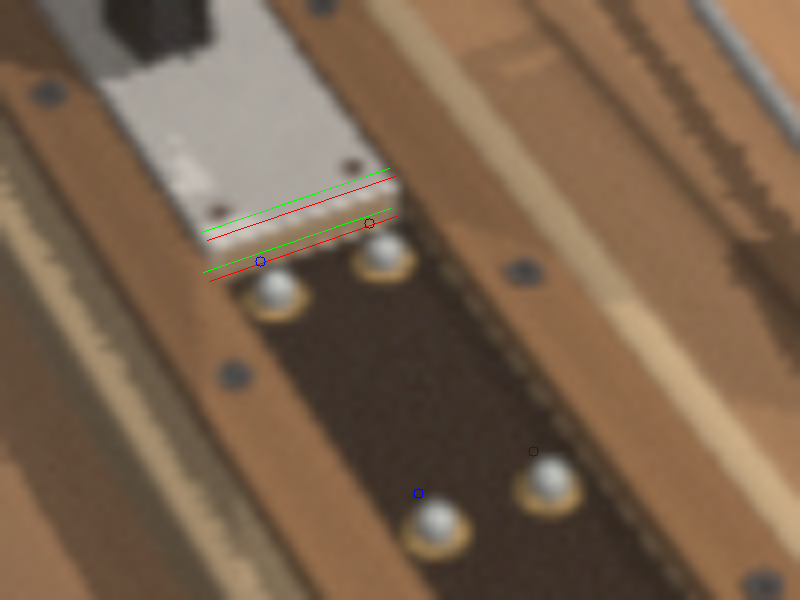

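Call:
apply_moves(
  xyz=[
    [-0.015,0,0],
    [-0.03,0.0,0],
    [-0.04,0,-0.01],
    [-0.04,0,-0.02],
    [-0.04,0,-0.04],
    [-0.02,0,-0.05],
    [0,0,-0.05],
    [0,0,-0.03],
  ],
  twist=[0,0,0,0,0,0,0,0],
  claw=[0,0,0,0,0,0,0,0],
)

```text
time_s: 25.65
tcp_pos: [0.5597, -0.0875, 0.2714]
ee_rot: [[-0.075, -0.997, -0.033], [-0.235, -0.014, 0.972], [-0.969, 0.08, -0.233]]
wrist_force: [-0.2, -0.4, -0.8]
gripper_width: 0.007
```

Run:
```python
from station import imaging
import pickle,cv2
for n in("side","scene"):
    c=imaging.capture(n); im=c['pixels'][:,:,::-1]; pickle.dump(c,open(n+'9.pkl','wb'))
    im=cv2.resize(im[100:340,130:450],None,fx=2.4,fy=2.4)
    cv2.imwrite(f'pics/{n}9.png',im)
```

```text
(no output)
```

View pics/side9.png

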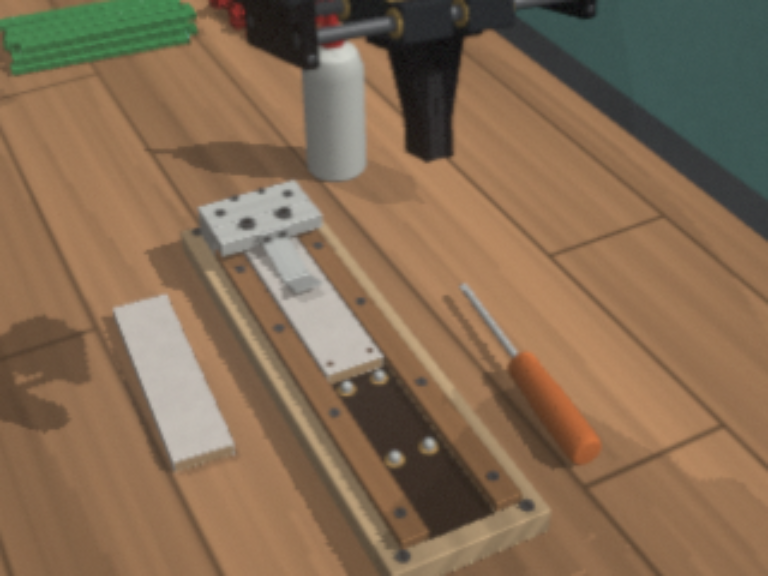

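View pics/scene9.png

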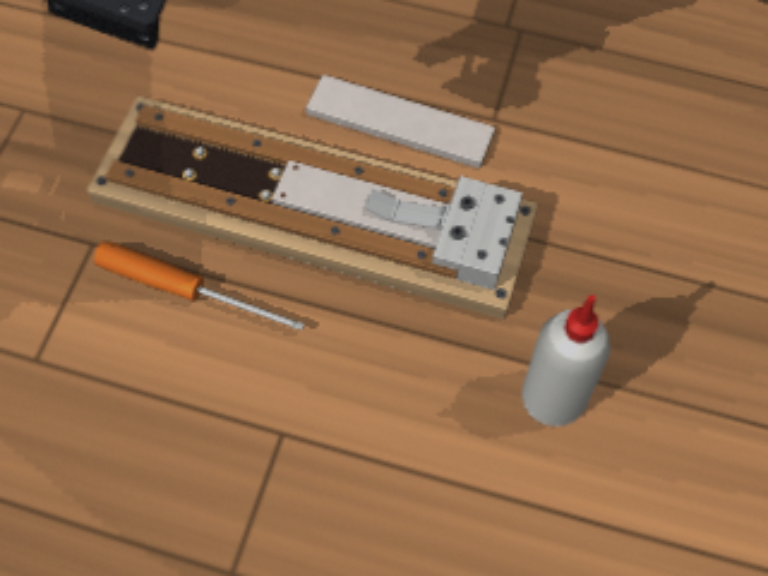

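Run:
```python
from h import *
import pickle
for n,x0,y0,w,h in(("side",260,240,70,60),("scene",175,145,100,50)):
    c=pickle.load(open(n+'9.pkl','rb')); S=8 if n=='scene' else 10
    im=cv2.resize(c['pixels'][y0:y0+h,x0:x0+w,::-1],None,fx=S,fy=S,interpolation=cv2.INTER_CUBIC)
    cv2.imwrite(f'pics/{n}10.png',im)
```

```text
(no output)
```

View pics/side10.png

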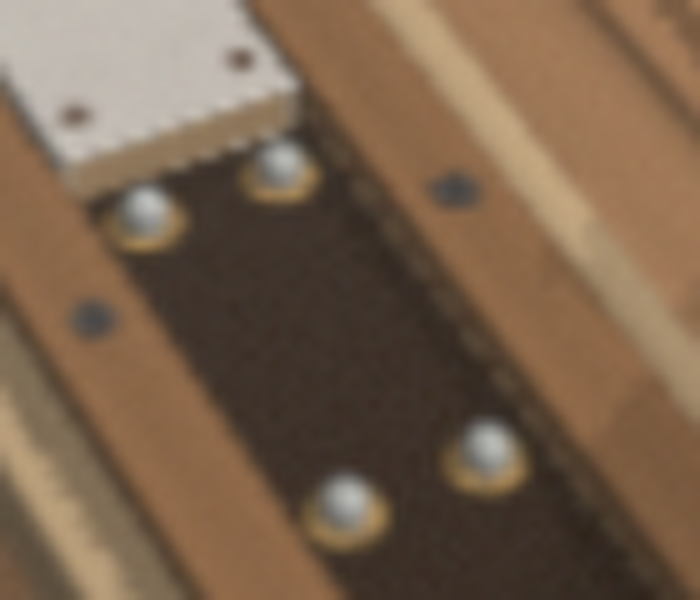

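View pics/scene10.png

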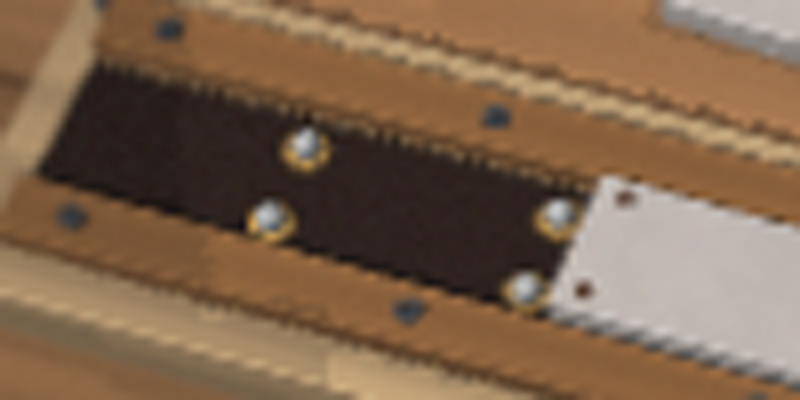

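Run:
```python
from h import *
import pickle
D={"side":(260,240,10,[(147,222),(281,180),(346,516),(487,466)],[(75,166),(298,92)]),
"scene":(175,145,8,[(524,293),(558,219),(270,222),(306,151)],[(552,303),(600,178)])}
for n,(x0,y0,S,pins,top) in D.items():
    c=pickle.load(open(n+'9.pkl','rb'))
    f=lambda p,z: ray(c,((p[0]+.5)/S-.5+x0,(p[1]+.5)/S-.5+y0),z)[:2]
    P=np.array([f(p,.022) for p in pins]); F=P[:2].mean(0);B=P[2:].mean(0)
    d=(F-B)/np.linalg.norm(F-B)
    print(n,'pin spacing',np.linalg.norm(F-B),'yaw',np.rad2deg(np.arctan2(d[1],d[0])),'origin',F+.034*d)
    nrm=np.array([-d[1],d[0]])
    for t in top: q=f(t,.034)-F; print('rear x',-.034+q@d,'y',q@nrm, 'front',.146+q@d)
```

```text
side pin spacing 0.07585514333915705 yaw 88.81393720657012 origin [0.55042404 0.01878984]
rear x -0.02689636707329497 y 0.022653379959932673 front 0.15310363292670504
rear x -0.02746559920576722 y -0.019506206750912494 front 0.15253440079423278
scene pin spacing 0.07558223133512676 yaw 89.07272646519226 origin [0.54912766 0.01871582]
rear x -0.02221449740149059 y -0.020743790637058113 front 0.1577855025985094
rear x -0.02396643153702273 y 0.02195901330183384 front 0.15603356846297725
```

Run:
```python
from station import r,job
s=r.sense();print(s['time_s'],s['wrist_force'],s['joint_velocities'])
print(job.finish_job())
```

```text
25.75 [ 0.62430087  0.32452021 -0.41276925] [ 3.03978334  1.12204002 -1.36331951 -1.42892187  0.62203655 -1.9318686 ]
the job is handed in; nothing more can be done
None
```

I pressed the batten down with the closed fingertips at about 15–25 N, with one brief spike to 40 N on first contact. Still pressing, I slid it under the leaf spring to the end stop, lifted off and handed the job in at 25.75 s.

**Checks that support it being home:**
- **Front pins:** both front lift pins are up behind the batten's rear end.
- **Leaf:** it lies on top of the batten.
- **No further movement:** in the last push the fingertips moved about 2.6 mm further, while the batten did not visibly move between the pictures before and after. The horizontal force had risen to 26 N, so it was against the stop.
- **Other objects:** the bottle, screwdriver and spare batten look unmoved in the pictures. I did not measure them.
- **Clear of everything:** the gripper was well above the jig with no contact force. The arm was still settling at a few degrees per second.

**Checks that disagreed or were weak:**
- **Front-end position:** measured from the pins, the side camera puts the front end at about 152.8 mm and the scene camera at about 156.9 mm. The mean is 154.9 mm against the stop face at 155 mm. The side value alone only just clears the 152 mm limit.
- **Jig position:** my first fit of the jig was about 6 mm off along the channel. I noticed only at the end and used the pins as the reference instead.
- **Tool tilt:** the tool drifted out of vertical. I spent about 14 s correcting one tilt, and another grew to about 13° during the slide. It did not stop the push.
- **Flatness:** I judged that the batten lies flat by eye only.

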